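# Ramekin into the bamboo steamer, then its lid

## Task

Put the low white ramekin (not the tall cup) upright inside the open bamboo steamer, let go of it, and then close the steamer with its bamboo lid so that the lid sits fully down and level. Set both down rather than dropping them, and leave the tall cup where it stands.

Things in the scene. Friction and masses are not known exactly. Their poses are not given: they have to be found in the camera images.
- ramekin_mid (a point): Loose low ceramic ramekin, white, round, straight-sided, open at the top: outer diameter 58 mm, height 34 mm, wall 4 mm, 60 to 130 g. The point is on its axis, half-way up (17 mm above its underside); z points up. It starts upright on the ledge.
- lid_grip (a point): Loose bamboo lid, 170 mm across, 110 to 220 g, right way up on the ledge. Its bar handle is 76 mm long (x), 16 wide (y), 20 high. The point is the bar's centre, on the lid's axis, 50 mm above the lid's lowest face, 26 mm above the lid's top under the bar; z up. Below, a step 8 mm deep, tapering from 136 to 128 mm across, drops into the steamer's mouth; the flange around it rests on the rim.
- steamer_floor (a point): Open round bamboo steamer basket, loose, 0.5 kg, on the ledge: 173 mm across outside, 156 mm inside, rim 62 mm above the ledge. The point is the centre of its inner floor, 12 mm above the ledge, 50 mm below the rim; z up. With the lid closed, the centre of the lid's bar is 92 mm above this point; the lid fits at any yaw.
- cup_mid (a point): Loose tall white ceramic cup, no handle, 58 mm across like the ramekin but 80 mm high, too tall to go under the lid: not part of the job. The point is on its axis, half-way up (40 mm above its underside). Also there: a clear bottle 215 mm high and a spoon rest at the ledge's far corners, steel tongs lying close to the robot.
There are look-alikes about, which are no part of the job. Leave any purple look-alike of the part that bears lid_grip alone. Leave any yellow look-alike of the part that bears ramekin_mid alone.

How it is judged:
On the way:
1. the ramekin stands upright on the floor of the open steamer, let go, with the lid not yet on it (horizontal distance between ramekin_mid and steamer_floor below 0.05 m and z of ramekin_mid in the frame of steamer_floor between 0.012 and 0.021 m and angle between ramekin_mid's own z axis and vertical below 0.17 rad and contact force between the fingers and ramekin below 0.1 N and linear speed of ramekin below 0.03 m/s and horizontal distance between lid_grip and steamer_floor above 0.1 m), for 0.2 s.
At the end, for the whole second after the job is handed in: The ramekin stands on the steamer's floor, upright within 10 degrees and within 50 mm of its centre; the lid is on the steamer, centred within 15 mm, level within 6 degrees and its flange down on the rim within 4 mm; the steamer stands upright; all is at rest (horizontal distance between ramekin_mid and steamer_floor below 0.05 m and z of ramekin_mid in the frame of steamer_floor between 0.012 and 0.021 m and angle between ramekin_mid's own z axis and vertical below 0.17 rad and horizontal distance between lid_grip and steamer_floor below 0.015 m and z of lid_grip in the frame of steamer_floor between 0.086 and 0.096 m and angle between each of lid_grip, steamer_floor's own z axis and vertical below 0.1 rad and linear speed of each of steamer_lid, ramekin below 0.03 m/s); the robot touches nothing.
It fails at once if the ramekin or the lid is dropped (falls free at more than 0.6 m/s, about 20 mm) ((contact force between the fingers and ramekin below 0.1 N and linear speed of ramekin above 0.6 m/s) or (contact force between the fingers and steamer_lid below 0.1 N and linear speed of steamer_lid above 0.6 m/s)).
It fails at once if the tall cup is moved by more than 30 mm or tipped (distance of cup_mid from where it was at the start of the episode above 0.03 m or angle between cup_mid's own z axis and vertical above 0.35 rad).
It also fails if it takes over 64 s, if anything falls off the work surface, if the arm or the gripper's body presses on something with over 40 N, if the wrist force passes 120 N, or if a joint passes its speed limit or range.

## Robot

A 7-joint arm with a two-finger parallel gripper is mounted at the origin on the work surface. World frame = base frame: x ahead of the robot, y to its left, z up, the work surface at z = 0. Lengths are in m, angles in rad, forces in N, time in s.
With the tool pointing down it reaches from about 0.4 to 0.85 m from the base axis. Payload 10.4 kg.
Tool frame: the origin (TCP) lies between the finger pads; the fingertips stand 11 mm ahead of it and the grasp point (between the pads) lies 8 mm behind it; z points along the fingers, y is the direction in which the jaws open and shut (so a half turn about z gives the same grasp; the last joint's range is limited). The gripper opens to 87 mm and grips with 3 to 60 N. Pads are 19 mm wide; open, the fingers measure 117 mm over their backs; the gripper's body (75 mm by 190 mm) begins 51 mm behind the grasp point.
Start: joints at [1.105, 0.332, -0.065, 1.46, 0.022, 1.35, -0.088], TCP at [0.268, -0.565, 0.234] pointing down, gripper open.
Joint ranges: [-2.6, 2.6], [-0.5, 2.12], [-1.47, 1.34], [0.16, 2.42], [-1.27, 4.41], [0.06, 2.06], [-2.6, 2.6]. Speed limits (rad/s): [2.22, 2.22, 2.79, 2.79, 3.14, 3.14, 3.14].

## Interface

Orientations are given as a unit quaternion [x, y, z, w].
In Python, from bench import r, eyes gives the robot as it stands.
- The arm moves only by the shell command python3 -m inch 'ROWS' [FORCE]. ROWS is a JSON object of lists of equal length, an entry for each row: "translation": the shift along the world's x, y, z scaled (see below), a list of three; "rot": the turn, a rotation vector about the world's x, y, z scaled (see below), a list of three; "jaw": the finger opening in mm, from 0 to 87. In form: {"translation": [[tx, ty, tz], ...], "rot": [[ax, ay, az], ...], "jaw": [jaw, ...]}. A call has 1 to 20 rows; each row is the pose to reach, as a shift and turn from the pose measured when the call began; what a row does not reach only later rows make up. The controller multiplies each number of a shift by 100 mm and each number of a turn by 60 degrees. A row lasts 1/10 s, in which the tool goes at most 50 mm and 8.59 degrees, less where a joint would pass 70% of its speed; a pose out of reach is approached as far as the arm can. A call with a number of a shift or a turn outside -1 to 1 is refused whole. A call with a gripper value outside its range is refused whole. The fingers move at their own pace and stop on an object; FORCE is the grip in N (left out, the last holds). Time passes only in rows, so rows that repeat a pose let the fingers close. It gives the time, the measured TCP pose, the force and the opening at its end, in the units of the state.
- r.read_state(): the state, without advancing time (a new reading comes with each control period).
- eyes.camera(name): name is "scene" or "top" or "wrist"; returns the picture (400x640x3 uint8, blue, green, red); there is no depth.
- eyes.calibration(name): a dict with "fx", "fy", "cx", "cy" (pixels), "R" (3x3) and "t" (3): a world point X has camera coordinates R X + t; the wrist camera has in their place "hand_eye" (4x4, takes a point from camera to tool coordinates, whose origin is the TCP and whose axes are the flange's). Camera axes: x right, y down, z forward; pixel columns grow to the right and rows downward; lengths in m; the calibration is good to about 2 mm. A picture is of the moment at which its call begins: read the wrist's pose just before it. calibration takes no time and is no camera call.
- r.close_job(): hands the job in, once; it reports no verdict.
The state is a dict: "time": time; "joint_positions": joint angles; "joint_vel": joint speeds; "joint_torque": joint torques, N m; "ee_pos": TCP position; "eef_rot": TCP orientation; "ft_force": force on the tool from outside, world axes, zero at the start; "torque": the same for the moment, N m; "width": finger opening in m.
Only numpy, scipy, OpenCV 4.12 (cv2) and the standard library are available. Lean on these libraries where they do the work, as an engineer would, in place of code of your own. Each camera call takes 0.05 s, during which the arm holds its last target. There are 200 camera calls.

## Working session

There is one attempt and no reset: what is moved stays moved. The work goes in short steps, Python scripts to look and compute and a shell command to move; the robot and the scene stay as the last step left them, time stands still between calls to the robot, and variables do not carry over. Pictures are saved under pics/ and viewed, about 8 in all and at most 12, crops included, and the job is handed in when it is done.

```bash
mkdir -p pics; ls
python3 - <<'E'
from bench import r, eyes
import cv2, numpy as np
s=r.read_state(); print({k:np.round(v,3) for k,v in s.items()})
for n in("scene","top"):
    cv2.imwrite(f"pics/{n}0.png",eyes.camera(n)); c=eyes.calibration(n); print(n,{k:np.round(v,4).tolist() for k,v in c.items()})
print(np.round(eyes.calibration("wrist")["hand_eye"],4).tolist(), {k:v for k,v in eyes.calibration("wrist").items() if k!="hand_eye"})
E
```

```text
pics
{'time': np.float64(0.0), 'joint_positions': array([ 1.105,  0.333, -0.065,  1.461,  0.022,  1.35 , -0.088]), 'joint_vel': array([ 0.   ,  0.   ,  0.002, -0.001,  0.   ,  0.   ,  0.001]), 'joint_torque': array([ 0.0000e+00, -6.2325e+01,  2.5000e-02, -3.8991e+01, -6.1000e-02,
        4.0000e-02,  0.0000e+00]), 'ee_pos': array([ 0.268, -0.564,  0.233]), 'eef_rot': array([ 0.976,  0.22 , -0.   , -0.001]), 'ft_force': array([0.334, 1.186, 0.137]), 'torque': array([ 0.028, -0.041,  0.053]), 'width': np.float64(0.087)}
scene {'fx': 384.5801, 'fy': 384.5801, 'cx': 316.9718, 'cy': 201.5991, 'R': [[-0.3282, 0.9446, 0.0042], [0.7329, 0.2574, -0.6297], [-0.5959, -0.2036, -0.7768]], 't': [0.1055, -0.2911, 1.364]}
top {'fx': 364.4079, 'fy': 364.4079, 'cx': 317.7679, 'cy': 198.9276, 'R': [[0.0155, -0.9999, -0.0003], [-0.9976, -0.0154, -0.068], [0.0679, 0.0014, -0.9977]], 't': [0.0101, 0.4159, 0.8547]}
[[0.0007, -0.9692, -0.2464, 0.0678], [1.0, 0.0006, 0.0001, -0.0013], [0.0, -0.2464, 0.9692, -0.1509], [0.0, 0.0, 0.0, 1.0]] {'fx': 344.15756078689157, 'fy': 344.15756078689157, 'cx': 320.0666111709297, 'cy': 194.371518761914}
```

View pics/scene0.png

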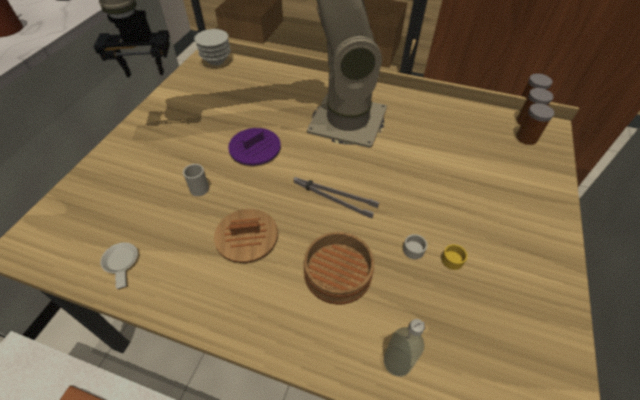

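View pics/top0.png

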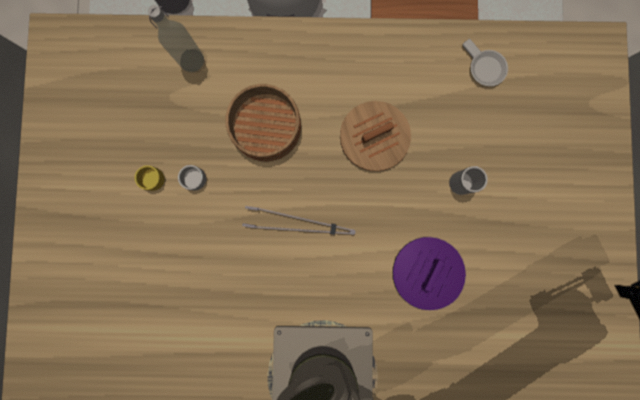

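Top view: steamer about (264,122), lid (376,136) with its bar tilted, white ramekin (191,178), yellow one (149,178), cup (468,181), purple lid (429,272). Next I measure by masks and rays.

```bash
cat > h.py <<'E'
import numpy as np, cv2
from bench import r, eyes
def ray(n,uv):
    c=eyes.calibration(n); R=np.array(c["R"]);t=np.array(c["t"])
    d=R.T@np.array([(uv[0]-c["cx"])/c["fx"],(uv[1]-c["cy"])/c["fy"],1]); return -R.T@t,d
def onz(n,uv,z):
    o,d=ray(n,uv); return o+d*(z-o[2])/d[2]
def tri(a,ua,b,ub):
    (o,d),(p,e)=ray(a,ua),ray(b,ub)
    k=np.linalg.lstsq(np.c_[d,-e],p-o,rcond=None)[0]
    A,B=o+k[0]*d,p+k[1]*e; return (A+B)/2,np.linalg.norm(A-B)
E
python3 - <<'E'
from h import *
t=cv2.imread("pics/top0.png"); s=cv2.imread("pics/scene0.png")
def blobs(img,n,roi,lo,hi,zs):
    x0,y0,x1,y1=roi; hsv=cv2.cvtColor(img[y0:y1,x0:x1],cv2.COLOR_BGR2HSV)
    m=cv2.inRange(hsv,lo,hi); m=cv2.morphologyEx(m,cv2.MORPH_CLOSE,np.ones((5,5)))
    c=max(cv2.findContours(m,0,2)[0],key=cv2.contourArea).reshape(-1,2)+[x0,y0]
    h=cv2.convexHull(c); e=cv2.fitEllipse(h); print(n,roi,np.round(e[0],1),np.round(e[1],1),round(e[2]),[np.round(onz(n,e[0],z),3).tolist() for z in zs])
blobs(t,"top",(172,158,212,198),(0,0,60),(179,60,255),[0,.034])
blobs(s,"scene",(395,228,432,265),(0,0,60),(179,60,255),[0.017,.034])
blobs(t,"top",(450,160,495,205),(0,0,0),(179,60,255),[0.04,.08])
# two-view manual
print("steamer rim", tri("top",(264,122),"scene",(339,260)))
print("lid bar", tri("top",(377,132),"scene",(245,227)))
for z in(0,.05): print(onz("top",(191,178),z), onz("scene",(415,247),z))
a=np.hstack([cv2.resize(t[70:200,160:420],None,fx=3,fy=3,interpolation=2)]); cv2.imwrite("pics/cropt.png",a)
E
```

```text
top (172, 158, 212, 198) [191.2 177.4] [24.7 28.4] 110 [[0.464, 0.325, 0.0], [0.46, 0.313, 0.034]]
scene (395, 228, 432, 265) [414.5 246. ] [21.9 23.3] 5 [[0.459, 0.319, 0.017], [0.471, 0.318, 0.034]]
top (450, 160, 495, 205) [467.3 180.2] [27.7 40.9] 78 [[0.463, -0.33, 0.04], [0.458, -0.313, 0.08]]
steamer rim (array([0.58789559, 0.146183  , 0.05460645]), np.float64(0.0061256393525284305))
lid bar (array([ 0.57019905, -0.11630233,  0.04835723]), np.float64(0.004430470645313082))
[0.46288197 0.32576661 0.        ] [0.44982875 0.32262362 0.        ]
[0.45685168 0.30814997 0.05      ] [0.48471211 0.31865037 0.05      ]
```

View pics/cropt.png

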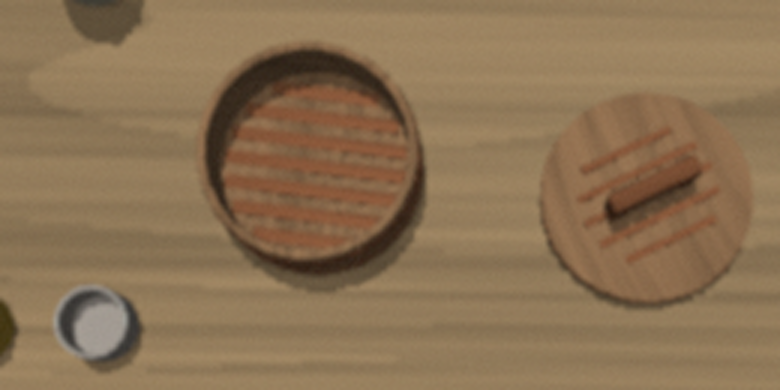

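```bash
python3 -m inch '{"translation":[[0.2,0.3,0],[0.4,0.6,0],[0.6,0.9,0],[0.6,0.9,0]],"rot":[[0,0,0.1],[0,0,0.2],[0,0,0.3],[0,0,0.3]],"jaw":[87,87,87,87]}'
python3 -m inch '{"translation":[[0.3,0.45,0],[0.6,0.9,0],[0.6,0.9,0]],"rot":[[0,0,0.12],[0,0,0.24],[0,0,0.3]],"jaw":[87,87,87]}'
```

```text
time: 0.5
ee_pos: [0.3317, -0.4699, 0.2328]
eef_rot: [0.927, 0.374, 0.001, -0.001]
ft_force: [0.7, -0.8, 0.1]
width: 0.0874
time: 0.8
ee_pos: [0.3949, -0.3753, 0.2329]
eef_rot: [0.855, 0.519, 0.001, -0.002]
ft_force: [0.5, 0.2, -0.2]
width: 0.0868
```

```bash
python3 -m inch '{"translation":[[0.3,0.45,0],[0.6,0.9,0],[0.6,0.9,0]],"rot":[[0,0,0.1],[0,0,0.2],[0,0,0.3]],"jaw":[87,87,87]}' | grep -E "ee_pos|rot"
python3 -m inch '{"translation":[[0.3,0.45,0],[0.6,0.9,0],[0.6,0.9,0]],"rot":[[0,0,0.1],[0,0,0.2],[0,0,0.3]],"jaw":[87,87,87]}'| grep -E "ee_pos|rot"
python3 -m inch '{"translation":[[0.25,0.35,0],[0.5,0.7,0],[0.5,0.7,0],[0.5,0.7,0]],"rot":[[0,0,0.1],[0,0,0.2],[0,0,0.3],[0,0,0.3]],"jaw":[87,87,87,87]}'
cat >> h.py <<'E'
from scipy.spatial.transform import Rotation as Ro
def wshot(name):
    s=r.read_state(); img=eyes.camera("wrist"); cv2.imwrite(f"pics/{name}.png",img)
    np.savez(f"pics/{name}.npz",p=s["ee_pos"],q=s["eef_rot"]); return img
def wz(name,uv,z):
    d=np.load(f"pics/{name}.npz"); c=eyes.calibration("wrist"); H=np.array(c["hand_eye"]); R=Ro.from_quat(d["q"]).as_matrix()
    o=d["p"]+R@H[:3,3]; v=R@H[:3,:3]@np.array([(uv[0]-c["cx"])/c["fx"],(uv[1]-c["cy"])/c["fy"],1])
    return o+v*(z-o[2])/v[2]
E
python3 -c "
from h import *
wshot('w1')"
```

```text
ee_pos: [0.4577, -0.2802, 0.2329]
eef_rot: [0.76, 0.65, 0.002, -0.002]
ee_pos: [0.52, -0.1848, 0.2329]
eef_rot: [0.645, 0.764, 0.003, -0.003]
time: 1.8
ee_pos: [0.5703, -0.1141, 0.2323]
eef_rot: [0.516, 0.857, 0.002, -0.004]
ft_force: [-0.3, -0.8, 0.6]
width: 0.0869
```

View pics/w1.png

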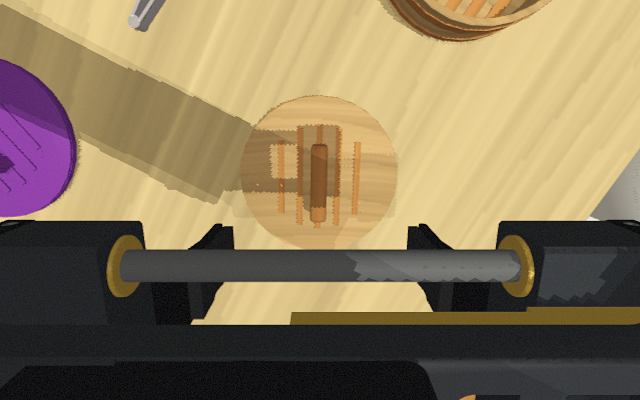

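The wrist view shows the lid at (319,172), its bar running vertically from (319,145) to (319,207), so it already lines up with the jaws.

Run:
```python
from h import *
img=cv2.imread("pics/w1.png")
hsv=cv2.cvtColor(img,cv2.COLOR_BGR2HSV)
m=cv2.inRange(hsv[130:235,295:345],(0,100,30),(14,255,190)); 
c=max(cv2.findContours(m,0,2)[0],key=cv2.contourArea); print(cv2.minAreaRect(c+[295,130]),cv2.boundingRect(c+[295,130]))
for uv,z in[((319,145),.06),((319,207),.06),((319,176),.06),((319,172),.024),((241,172),.024),((398,172),.024),((319.5,95),.024)]: print(uv,np.round(wz("w1",uv,z),4))
print("top: lid",onz("top",(375.5,136),.022),"bar",onz("top",(377.7,131),.06),"steamer",onz("top",(263,121.3),.062),"scene steamer",onz("scene",(338.5,258),.062))
```

```text
((318.3946533203125, 175.58290100097656), (15.563267707824707, 65.13934326171875), 1.080924153327942) (310, 143, 17, 66)
(319, 145) [ 0.5537 -0.083   0.06  ]
(319, 207) [ 0.5819 -0.1363  0.06  ]
(319, 176) [ 0.5675 -0.109   0.06  ]
(319, 172) [ 0.5686 -0.1113  0.024 ]
(241, 172) [ 0.4956 -0.15    0.024 ]
(398, 172) [ 0.6426 -0.0721  0.024 ]
(319.5, 95) [ 0.5324 -0.0417  0.024 ]
top: lid [ 0.56803334 -0.1191228   0.022     ] bar [ 0.57035811 -0.11814996  0.06      ] steamer [0.58831153 0.14443276 0.062     ] scene steamer [0.58616804 0.14720963 0.062     ]
```

```bash
python3 -m inch '{"translation":[[-0.1,0.45,0],[-0.2,0.9,0],[-0.2,0.9,0]],"rot":[[0,0,-0.05],[0,0,-0.1],[0,0,-0.1]],"jaw":[87,87,87]}'| grep -E "ee_pos|rot"
python3 -m inch '{"translation":[[-0.1,0.45,0],[-0.2,0.9,0],[-0.2,0.9,0]],"rot":[[0,0,-0.05],[0,0,-0.1],[0,0,-0.1]],"jaw":[87,87,87]}'| grep -E "ee_pos|rot"
python3 -m inch '{"translation":[[-0.1,0.45,0],[-0.2,0.9,0],[-0.2,0.9,0]],"rot":[[0,0,-0.05],[0,0,-0.1],[0,0,-0.1]],"jaw":[87,87,87]}'| grep -E "ee_pos|rot"
python3 -m inch '{"translation":[[-0.1,0.45,0],[-0.2,0.9,0],[-0.2,0.9,0]],"rot":[[0,0,-0.05],[0,0,-0.1],[0,0,-0.1]],"jaw":[87,87,87]}'| grep -E "ee_pos|rot"
python3 -m inch '{"translation":[[-0.1,0.3,0],[-0.2,0.5,0],[-0.2,0.5,0],[-0.2,0.5,0]],"rot":[[0,0,-0.03],[0,0,-0.06],[0,0,-0.06],[0,0,-0.06]],"jaw":[87,87,87,87]}'
python3 -c "
from h import *
wshot('w2')"
```

```text
ee_pos: [0.5486, -0.0201, 0.233]
eef_rot: [0.562, 0.827, 0.003, -0.004]
ee_pos: [0.527, 0.0755, 0.2337]
eef_rot: [0.604, 0.797, 0.004, -0.004]
ee_pos: [0.505, 0.1711, 0.2343]
eef_rot: [0.644, 0.765, 0.005, -0.004]
ee_pos: [0.4826, 0.2665, 0.2347]
eef_rot: [0.682, 0.731, 0.006, -0.005]
time: 3.45
ee_pos: [0.4632, 0.3154, 0.2346]
eef_rot: [0.705, 0.709, 0.006, -0.004]
ft_force: [0.9, 0.2, -0.7]
width: 0.0867
```

View pics/w2.png

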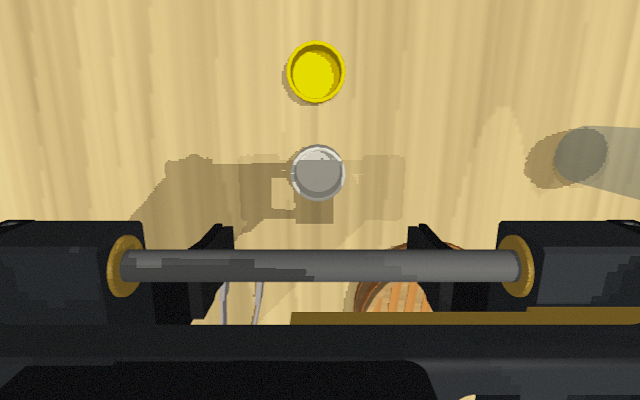

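Ramekin rim in the wrist view: centre about (318,172), midway between the fingers; yellow one at (315,71).

Run:
```python
from h import *
img=cv2.imread("pics/w2.png"); hsv=cv2.cvtColor(img,cv2.COLOR_BGR2HSV)
x0,y0=275,130
m=cv2.inRange(hsv[y0:222,x0:362],(0,0,90),(179,45,255)); m=cv2.morphologyEx(m,cv2.MORPH_OPEN,np.ones((3,3)))
c=max(cv2.findContours(m,0,2)[0],key=cv2.contourArea)+[x0,y0]
print(cv2.boundingRect(c),cv2.minEnclosingCircle(c))
for uv in[(318,172),cv2.minEnclosingCircle(c)[0]]: print(np.round(wz("w2",uv,.034),4))
print("yellow",np.round(wz("w2",(315,71),.034),4),r.read_state()["ee_pos"])
```

```text
(291, 145, 55, 56) ((317.2803649902344, 172.40187072753906), 28.213855743408203)
[0.4618 0.3214 0.034 ]
[0.4611 0.321  0.034 ]
yellow [0.4585 0.4206 0.034 ] [0.46357103 0.31480665 0.23453471]
```

```bash
python3 -m inch '{"translation":[[0,0.04,-0.45],[-0.02,0.04,-0.9],[-0.02,0.04,-0.9]],"rot":[[0,0,0],[0,0,0],[0,0,0]],"jaw":[87,87,87]}'
python3 -m inch '{"translation":[[0,0,-0.3],[0,0,-0.6],[0,0,-0.8],[0,0,-0.8],[0,0,-0.8]],"rot":[[-0.0,0,0],[0,0,0],[0,0,0],[0,0,0],[0,0,0]],"jaw":[87,87,87,87,87]}'
python3 -c "
from h import *
wshot('w3')"
```

```text
time: 3.8
ee_pos: [0.4599, 0.3148, 0.1393]
eef_rot: [0.707, 0.708, 0.002, -0.005]
ft_force: [0.4, -0.9, -0.4]
width: 0.087
time: 4.3
ee_pos: [0.4613, 0.3147, 0.0613]
eef_rot: [0.707, 0.707, 0.002, -0.005]
ft_force: [0.4, -0.9, 0.2]
width: 0.0869
```

View pics/w3.png

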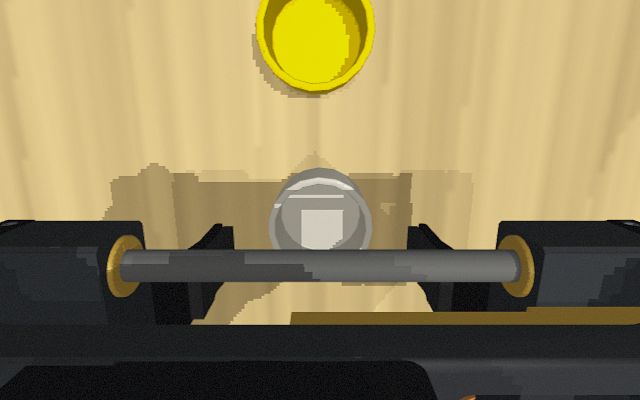

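Here the ramekin's rim spans columns 270–373, far edge at row 168.

Run:
```python
from h import *
e=wz("w3",(321,168),.034); print("centre y",e[1]-.029,"x",wz("w3",(270,222),.034)[:2],wz("w3",(373,222),.034)[:2],r.read_state()["ee_pos"])
```

```text
centre y 0.32344428036550665 x [0.43404568 0.32262082] [0.49024849 0.3227231 ] [0.46142476 0.31508158 0.06163192]
```

```bash
python3 -m inch '{"translation":[[0,0.05,-0.2],[0,0.05,-0.43],[0,0.05,-0.43],[0,0.05,-0.43],[0,0.05,-0.43]],"rot":[[0,0,0],[0,0,0],[0,0,0],[0,0,0],[0,0,0]],"jaw":[87,87,87,87,87]}'
python3 -m inch '{"translation":[[0,0,0],[0,0,0],[0,0,0],[0,0,0],[0,0,0],[0,0,0],[0,0,0],[0,0,0]],"rot":[[0,0,0],[0,0,0],[0,0,0],[0,0,0],[0,0,0],[0,0,0],[0,0,0],[0,0,0]],"jaw":[70,50,50,50,50,50,50,50]}' 15
```

```text
time: 4.85
ee_pos: [0.4624, 0.3207, 0.0205]
eef_rot: [0.707, 0.707, 0.004, -0.004]
ft_force: [-0.4, -1.3, -0.2]
width: 0.0871
time: 5.65
ee_pos: [0.4624, 0.3207, 0.0206]
eef_rot: [0.707, 0.707, 0.004, -0.004]
ft_force: [-1.1, -1.2, 2.4]
width: 0.0584
```

```bash
python3 -m inch '{"translation":[[0,0,0.1],[0,0,0.3],[0,0,0.6],[0,0,0.9],[0,0,1],[0,0,1]],"rot":[[0,0,0],[0,0,0],[0,0,0],[0,0,0],[0,0,0],[0,0,0]],"jaw":[50,50,50,50,50,50]}' 20
python3 -m inch '{"translation":[[0.1,-0.15,0],[0.3,-0.42,0],[0.5,-0.7,0],[0.6,-0.85,0],[0.6,-0.85,0]],"rot":[[0,0,0],[0,0,0],[0,0,0],[0,0,0],[0,0,0]],"jaw":[50,50,50,50,50]}'
python3 -m inch '{"translation":[[0.1,-0.15,0],[0.3,-0.42,0],[0.5,-0.7,0],[0.6,-0.85,0],[0.6,-0.85,0],[0.6,-0.85,0]],"rot":[[0,0,0],[0,0,0],[0,0,0],[0,0,0],[0,0,0],[0,0,0]],"jaw":[50,50,50,50,50,50]}'
python3 -c "
from h import *
a=wshot('w4'); b=eyes.camera('top'); c=eyes.camera('scene')
cv2.imwrite('pics/m4.png',np.vstack([cv2.resize(a,(480,300)),np.hstack([cv2.resize(b[60:200,180:340],(240,210)),cv2.resize(c[200:320,280:420],(240,210))])]))"
```

```text
time: 6.25
ee_pos: [0.4631, 0.3211, 0.1221]
eef_rot: [0.707, 0.707, 0.005, -0.004]
ft_force: [0.4, 0.3, -1.2]
width: 0.0582
time: 6.75
ee_pos: [0.5243, 0.2324, 0.12]
eef_rot: [0.709, 0.705, 0.004, -0.004]
ft_force: [0.3, 1.4, -0.6]
width: 0.0584
time: 7.35
ee_pos: [0.5832, 0.1487, 0.1193]
eef_rot: [0.709, 0.706, 0.004, -0.005]
ft_force: [-1.3, 0.7, -0.7]
width: 0.0586
```

View pics/m4.png

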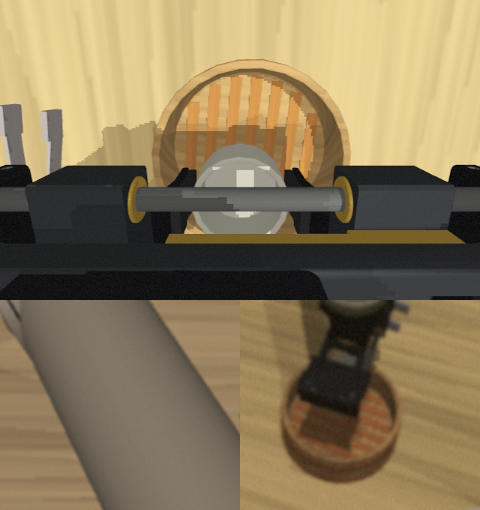

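The ramekin hangs over the open steamer; rim spans full-image columns 204–467, far edge row 79.

Run:
```python
from h import *
e=wz("w4",(336,79),.062); print("far",e,"centre y",e[1]-.0865); 
for u in (204,467): print(wz("w4",(u,207),.062)[:2])
```

```text
far [0.59282904 0.23347757 0.062     ] centre y 0.1469775684380075
[0.51016989 0.15694316]
[0.67595569 0.15643288]
```

```bash
python3 -m inch '{"translation":[[0.06,0,0],[0.06,-0.02,-0.2],[0.06,-0.02,-0.4],[0.06,-0.02,-0.6],[0.06,-0.02,-0.72],[0.06,-0.02,-0.8],[0.06,-0.02,-0.8]],"rot":[[0,0,0],[0,0,0],[0,0,0],[0,0,0],[0,0,0],[0,0,0],[0,0,0]],"jaw":[50,50,50,50,50,50,50]}'
python3 -m inch '{"translation":[[0,0,-0.02],[0,0,-0.04],[0,0,-0.05],[0,0,-0.06],[0,0,-0.06]],"rot":[[0,0,0],[0,0,0],[0,0,0],[0,0,0],[0,0,0]],"jaw":[50,50,50,50,50]}'
```

```text
time: 8.2
ee_pos: [0.5889, 0.1474, 0.0392]
eef_rot: [0.708, 0.706, 0.003, -0.004]
ft_force: [-0.1, -0.6, -0.8]
width: 0.0583
time: 8.7
ee_pos: [0.5889, 0.1474, 0.0333]
eef_rot: [0.708, 0.706, 0.003, -0.004]
ft_force: [-0.3, -0.4, -1.1]
width: 0.0583
```

```bash
python3 -m inch '{"translation":[[0,0,-0.01],[0,0,-0.01],[0,0,-0.02],[0,0,-0.02]],"rot":[[0,0,0],[0,0,0],[0,0,0],[0,0,0]],"jaw":[50,50,50,50]}'
```

```text
time: 9.1
ee_pos: [0.5891, 0.1474, 0.0325]
eef_rot: [0.708, 0.706, 0.003, -0.004]
ft_force: [-6.0, -2.4, 12.5]
width: 0.0583
```

```bash
python3 -m inch '{"translation":[[0,0,0.0],[0,0,0.01],[0,0,0.01],[0,0,0.01],[0,0,0.01],[0,0,0.01]],"rot":[[0,0,0],[0,0,0],[0,0,0],[0,0,0],[0,0,0],[0,0,0]],"jaw":[60,66,72,74,74,74]}'
python3 -m inch '{"translation":[[0,0,0.1],[0,0,0.3],[0,0,0.6],[0,0,0.9],[0,0,0.9]],"rot":[[0,0,0],[0,0,0],[0,0,0],[0,0,0],[0,0,0]],"jaw":[74,74,74,74,74]}'
python3 -m inch '{"translation":[[0,-0.3,0.3],[0,-0.6,0.6],[0,-0.9,0.9],[0,-0.9,1]],"rot":[[0,0,0.1],[0,0,0.2],[0,0,0.3],[0,0,0.3]],"jaw":[74,74,74,74]}'
python3 -c "
from h import *
a=wshot('w5')
cv2.imwrite('pics/w5v.png',cv2.resize(a,(560,350)))"
```

```text
time: 9.7
ee_pos: [0.5891, 0.1474, 0.0334]
eef_rot: [0.708, 0.706, 0.003, -0.004]
ft_force: [-0.1, -0.4, 0.4]
width: 0.0738
time: 10.2
ee_pos: [0.5913, 0.1485, 0.1285]
eef_rot: [0.708, 0.706, 0.006, -0.002]
ft_force: [0.0, 0.6, 0.3]
width: 0.074
time: 10.6
ee_pos: [0.5928, 0.0535, 0.2316]
eef_rot: [0.59, 0.808, 0.006, -0.001]
ft_force: [0.5, -0.4, 0.5]
width: 0.0739
```

View pics/w5.png

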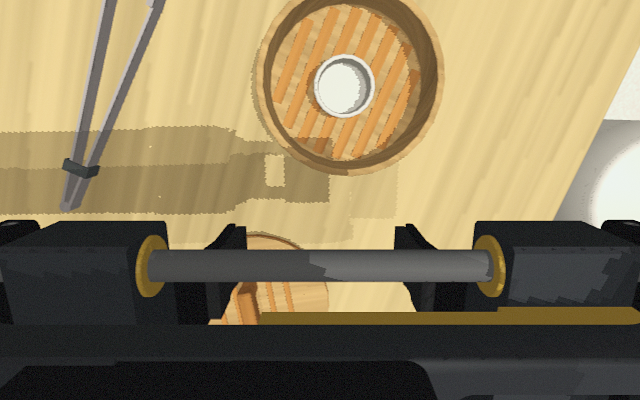

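The ramekin stands upright at (344,86), near the middle of the steamer (about (350,88)) and clear of the fingers. Next, the lid.

```bash
python3 -m inch '{"translation":[[-0.05,-0.4,0],[-0.1,-0.8,0],[-0.12,-0.85,0],[-0.12,-0.85,0]],"rot":[[0,0,0.04],[0,0,0.08],[0,0,0.08],[0,0,0.08]],"jaw":[70,60,60,60]}' | grep ee
python3 -m inch '{"translation":[[-0.05,-0.4,-0.3],[-0.1,-0.8,-0.6],[-0.12,-0.86,-0.9],[-0.12,-0.86,-0.9],[-0.12,-0.86,-0.9]],"rot":[[0,0,0.04],[0,0,0.08],[0,0,0.08],[0,0,0.08],[0,0,0.08]],"jaw":[60,60,60,60,60]}'
python3 -c "
from h import *
wshot('w6')"
```

```text
ee_pos: [0.5802, -0.0291, 0.231]
eef_rot: [0.557, 0.83, 0.007, -0.002]
time: 11.55
ee_pos: [0.5686, -0.1122, 0.1415]
eef_rot: [0.521, 0.854, 0.007, -0.003]
ft_force: [0.2, 1.0, 1.0]
width: 0.06
```

View pics/w6.png

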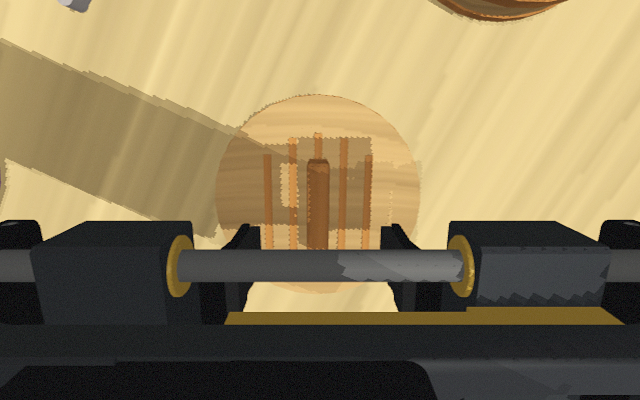

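Bar centred at column 318, vertical, far end at row 162; the lid spans columns 216–421, far edge row 95.

Run:
```python
from h import *
d=np.load("pics/w6.npz"); R=Ro.from_quat(d["q"]).as_matrix(); x=R[:2,0]; x=x/np.linalg.norm(x); print("x dir",x,"p",d["p"])
e=wz("w6",(318,95),.024)[:2]; print("centre from far edge",e-.085*x)
b=wz("w6",(318,161),.06)[:2]; print("centre from bar end",b-.038*x)
print("bar edges",wz("w6",(306.5,200),.06)[:2],wz("w6",(329.5,200),.06)[:2],"tool y off",[(wz("w6",(u,200),.06)-d["p"])@R[:,1] for u in(306.5,329.5)])
```

```text
x dir [-0.45747009  0.88922501] p [ 0.56862428 -0.1122118   0.14146614]
centre from far edge [ 0.57192902 -0.11785323]
centre from bar end [ 0.57078703 -0.11601082]
bar edges [ 0.55877109 -0.11029386] [ 0.57309868 -0.10295789] tool y off [np.float64(-0.008627657914152766), np.float64(0.007468116483757681)]
```

```bash
python3 -m inch '{"translation":[[0.025,-0.05,-0.2],[0.025,-0.05,-0.5],[0.025,-0.05,-0.8],[0.025,-0.05,-0.95],[0.025,-0.05,-0.98],[0.025,-0.05,-0.98]],"rot":[[0,0,0],[0,0,0],[0,0,0],[0,0,0],[0,0,0],[0,0,0]],"jaw":[60,60,60,60,60,60]}'
python3 -m inch '{"translation":[[0,0,0],[0,0,0],[0,0,0],[0,0,0],[0,0,0],[0,0,0],[0,0,0],[0,0,0]],"rot":[[0,0,0],[0,0,0],[0,0,0],[0,0,0],[0,0,0],[0,0,0],[0,0,0],[0,0,0]],"jaw":[40,20,8,8,8,8,8,8]}' 30
```

```text
time: 12.2
ee_pos: [0.5728, -0.1163, 0.0458]
eef_rot: [0.52, 0.854, 0.008, -0.002]
ft_force: [0.6, -0.2, 0.9]
width: 0.0598
time: 13.0
ee_pos: [0.5726, -0.1164, 0.0457]
eef_rot: [0.52, 0.854, 0.008, -0.002]
ft_force: [-0.9, 0.3, 2.3]
width: 0.016
```

```bash
python3 -m inch '{"translation":[[0,0,0.05],[0,0,0.2],[0,0,0.5],[0,0,0.8],[0,0,1],[0,0,1],[0,0,1]],"rot":[[0,0,0],[0,0,0],[0,0,0],[0,0,0],[0,0,0],[0,0,0],[0,0,0]],"jaw":[8,8,8,8,8,8,8]}' 50
python3 - <<'E'
from h import *
a=cv2.imread("pics/w5.png")
# ramekin in steamer and steamer centre from w5 : rim outer left/right at row ~85, near edge row 175 
print("ram",wz("w5",(344,86),.046)); 
for uv in[(444,80),(256,80),(350,175)]: print(uv,wz("w5",uv,.062))
img=eyes.camera("scene"); cv2.imwrite("pics/s7.png",img); b=eyes.camera("top"); w=wshot("w7")
cv2.imwrite("pics/m7.png",np.vstack([np.hstack([cv2.resize(b[60:200,180:440],(390,210)),cv2.resize(img[150:320,180:420],(300,212))[:210]]),np.hstack([cv2.resize(w,(512,320)),np.zeros((320,178,3),np.uint8)])]))
E
```

```text
time: 13.7
ee_pos: [0.5727, -0.1165, 0.1462]
eef_rot: [0.52, 0.854, 0.008, -0.001]
ft_force: [-0.0, 0.4, -1.6]
width: 0.0155
ram [0.58946457 0.14579189 0.046     ]
(444, 80) [0.67188466 0.17653725 0.062     ]
(256, 80) [0.51264442 0.12537028 0.062     ]
(350, 175) [0.61994046 0.06975977 0.062     ]
```

View pics/m7.png

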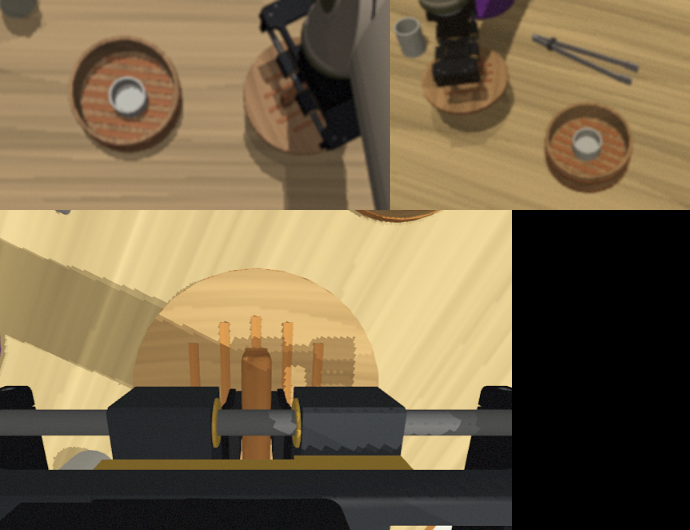

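Lid held level; ramekin visible in the open steamer. Three moves to bring the lid over it.

```bash
python3 -m inch '{"translation":[[0.01,0.15,0],[0.03,0.4,0],[0.06,0.7,0],[0.07,0.88,0],[0.07,0.88,0]],"rot":[[0,0,0],[0,0,0],[0,0,0],[0,0,0],[0,0,0]],"jaw":[8,8,8,8,8]}' |grep ee
python3 -m inch '{"translation":[[0.01,0.15,0],[0.03,0.4,0],[0.06,0.7,0],[0.07,0.88,0],[0.07,0.88,0]],"rot":[[0,0,0],[0,0,0],[0,0,0],[0,0,0],[0,0,0]],"jaw":[8,8,8,8,8]}' |grep ee
python3 -m inch '{"translation":[[0.01,0.15,0],[0.03,0.4,0],[0.06,0.7,0],[0.07,0.88,0],[0.07,0.88,0],[0.07,0.88,0]],"rot":[[0,0,0],[0,0,0],[0,0,0],[0,0,0],[0,0,0],[0,0,0]],"jaw":[8,8,8,8,8,8]}'
python3 - <<'E'
from h import *
img=eyes.camera("scene"); w=wshot("w8")
cv2.imwrite("pics/m8.png",np.hstack([cv2.resize(img[190:320,270:410],(420,390)),cv2.resize(w,(380,238),interpolation=3).repeat(1,0)[:, :] if 0 else cv2.copyMakeBorder(cv2.resize(w,(380,238)),0,152,0,0,0)]))
E
```

```text
ee_pos: [0.5785, -0.0232, 0.1443]
eef_rot: [0.518, 0.856, 0.008, -0.003]
ee_pos: [0.5849, 0.0684, 0.144]
eef_rot: [0.516, 0.857, 0.009, -0.004]
time: 15.45
ee_pos: [0.5918, 0.1561, 0.1436]
eef_rot: [0.516, 0.857, 0.008, -0.004]
ft_force: [0.2, -1.0, -1.9]
width: 0.0153
```

View pics/m8.png

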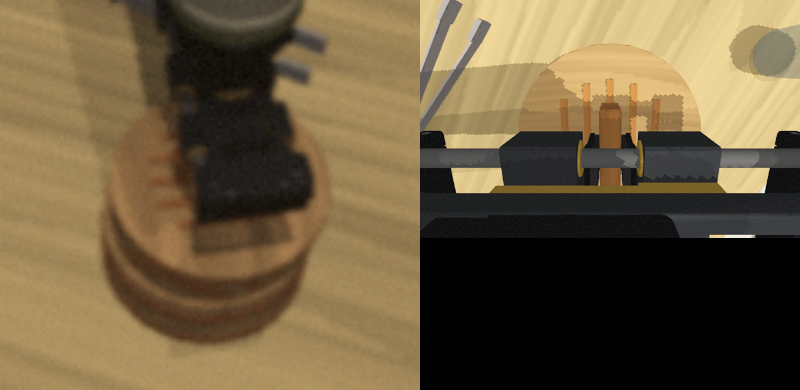

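Lid sits slightly to the right (+y) of the steamer in the scene view; correct −8 mm in y and lower to just above the rim.

```bash
python3 -m inch '{"translation":[[-0.01,-0.08,0],[-0.01,-0.08,0],[-0.01,-0.08,-0.15],[-0.01,-0.08,-0.25],[-0.01,-0.08,-0.33],[-0.01,-0.08,-0.33],[-0.01,-0.08,-0.33]],"rot":[[0,0,0],[0,0,0],[0,0,0],[0,0,0],[0,0,0],[0,0,0],[0,0,0]],"jaw":[8,8,8,8,8,8,8]}'
python3 -m inch '{"translation":[[0,0,-0.04],[0,0,-0.07],[0,0,-0.09],[0,0,-0.11],[0,0,-0.11]],"rot":[[0,0,0],[0,0,0],[0,0,0],[0,0,0],[0,0,0]],"jaw":[8,8,8,8,8]}'
```

```text
time: 16.25
ee_pos: [0.5909, 0.1471, 0.1104]
eef_rot: [0.517, 0.856, 0.008, -0.004]
ft_force: [-0.7, 0.2, -1.5]
width: 0.0158
time: 16.75
ee_pos: [0.591, 0.1472, 0.0998]
eef_rot: [0.516, 0.856, 0.008, -0.004]
ft_force: [-1.5, 0.0, 2.1]
width: 0.0155
```

```bash
python3 -m inch '{"translation":[[0,0,-0.01],[0,0,-0.015],[0,0,-0.015]],"rot":[[0,0,0],[0,0,0],[0,0,0]],"jaw":[8,8,8]}'
python3 -m inch '{"translation":[[0,0,0],[0,0,0],[0,0,0],[0,0,0.01],[0,0,0.01],[0,0,0.01]],"rot":[[0,0,0],[0,0,0],[0,0,0],[0,0,0],[0,0,0],[0,0,0]],"jaw":[20,30,40,50,60,60]}'
python3 -m inch '{"translation":[[0,0,0.1],[0,0,0.4],[0,0,0.8],[0,0,1],[0,0,1]],"rot":[[0,0,0],[0,0,0],[0,0,0],[0,0,0],[0,0,0]],"jaw":[60,60,60,60,60]}'
python3 -m inch '{"translation":[[-0.1,-0.4,0.3],[-0.2,-0.8,0.6],[-0.3,-1,0.6]],"rot":[[0,0,0],[0,0,0],[0,0,0]],"jaw":[60,60,60]}' | grep ee
python3 -m inch '{"translation":[[-0.1,-0.4,0],[-0.2,-0.8,0],[-0.3,-1,0],[-0.3,-1,0]],"rot":[[0,0,0],[0,0,0],[0,0,0],[0,0,0]],"jaw":[60,60,60,60]}'
python3 - <<'E'
from h import *
s=eyes.camera("scene");t=eyes.camera("top")
cv2.imwrite("pics/s9.png",s);cv2.imwrite("pics/t9.png",t)
cv2.imwrite("pics/m9.png",np.hstack([cv2.resize(s[190:320,270:410],(420,390)),cv2.resize(t[60:190,200:326],(378,390))]))
E
```

```text
time: 17.05
ee_pos: [0.5911, 0.1471, 0.0997]
eef_rot: [0.517, 0.856, 0.008, -0.004]
ft_force: [-6.8, -2.8, 13.7]
width: 0.0155
time: 17.65
ee_pos: [0.5911, 0.1472, 0.1006]
eef_rot: [0.516, 0.856, 0.008, -0.004]
ft_force: [0.0, -0.6, -0.1]
width: 0.0518
time: 18.15
ee_pos: [0.5926, 0.1481, 0.2049]
eef_rot: [0.516, 0.856, 0.01, -0.002]
ft_force: [-0.7, 0.2, -0.3]
width: 0.0601
ee_pos: [0.5636, 0.0455, 0.2681]
eef_rot: [0.517, 0.856, 0.011, 0.0]
time: 18.85
ee_pos: [0.5324, -0.0586, 0.2678]
eef_rot: [0.52, 0.854, 0.01, 0.0]
ft_force: [0.2, -0.5, -0.2]
width: 0.0598
```

View pics/m9.png

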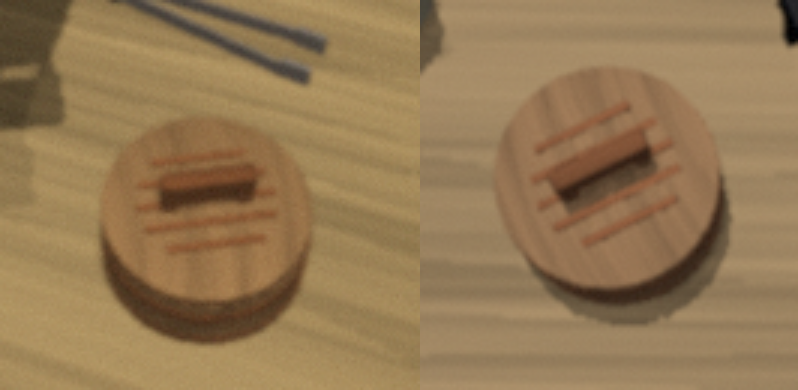

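The lid covers the steamer and looks level. Numeric check of centring and height:

Run:
```python
from h import *
print("lid",onz("top",(262.7,119.7),.078),onz("scene",(339,259.7),.078),"steamer before",onz("top",(263,121.3),.062))
print("bar top tri (expect z .114)",tri("top",(260,111.7),"scene",(339.3,249)))
t0,t9=cv2.imread("pics/top0.png"),cv2.imread("pics/t9.png"); print("cup diff",cv2.absdiff(t0,t9)[160:205,450:495].mean())
```

```text
lid [0.58742255 0.1426775  0.078     ] [0.59955838 0.15178617 0.078     ] steamer before [0.58831153 0.14443276 0.062     ]
bar top tri (expect z .114) (array([0.59371259, 0.14595633, 0.11368802]), np.float64(0.005622736623985104))
cup diff 28.12329218106996
```

Run:
```python
from h import *
a,b=cv2.imread("pics/scene0.png"),cv2.imread("pics/s9.png")
T=cv2.cvtColor(a[163:197,184:210],6); S=cv2.cvtColor(b[140:225,160:235],6)
m=cv2.matchTemplate(S,T,5); print("cup corr",cv2.minMaxLoc(m)[1],"at",np.add(cv2.minMaxLoc(m)[3],(160,140)),"was (184,163)")
```

```text
cup corr 0.987339973449707 at [184 163] was (184,163)
```

The cup is unmoved in the scene view. Handing in.

```bash
python3 -c "
from bench import r
print(r.read_state()['ft_force'],r.close_job())"
```

```text
the job is handed in; nothing more can be done
[-0.06976888  0.78484672 -0.61461011] None
```

The white ramekin is upright in the steamer with the lid closed on top, and I handed the job in with the arm clear. I set both down under light contact, about 13 N at most, at about 19 s of the 64 s allowed. The hand-in gave no verdict.

- **Ramekin:** before the lid went on, the wrist camera showed it upright, let go and about 5 mm from the steamer's centre. It can't be seen now that the lid is closed.
- **Lid height and level:** it touched down at a tool height of 99.8 mm, against 99.7 mm expected for fully closed. The bar's top measures 113.7 mm, against 114 mm expected, and the lid looks level in both views.
- **Lid centring:** the top camera puts it within about 2 mm of the steamer's centre. The scene camera's estimate is about 15 mm away from the top camera's, but it came from edges read roughly off a crop, so I relied on the top camera and the touchdown height.
- **Tall cup:** in the scene view it is at the same pixel position as at the start (match 0.99). The top-view comparison showed a difference there, probably from the arm or its shadow, but I didn't check that image.

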